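# Dispense one filter cassette and push it into the free bay

### The job

On the filter dispenser, press the black plunger all the way down once and let it come back up, so that a single white filter cassette slides out of the clear magazine onto the tray in front. Then push that cassette sideways along the tray with the fingertips until it lies wholly inside the empty bay at the tray's end (the one with the square paper liner, not the one where the cup stands). Never pick the cassette up, do not dispense a second one, and leave the cup and everything else on the bench where it is.

Things in the scene. Friction and masses are not known exactly. Their poses are not given: they have to be found in the camera images.
- dispenser: Fixed cassette dispenser. Origin: on the bench under the magazine's vertical axis; x points from the outlet back to the plunger, y along the tray, z up. Clear square magazine 48 x 47 mm, 52 mm high, centred on the origin, outlet slot in its -x face (x = -24 mm). Behind it a white housing (x = 28 to 125 mm, 68 mm wide, top 45 mm above the bench) carries the plunger.
- tray_mid (a point): Middle of the grey tray's floor, in front of the outlet (dispenser x = -45, y = 0, z = 6 mm). The tray is a straight channel along the dispenser's y, 42 mm wide inside, 292 mm long inside; side lips and end stops only 5 mm high (tops 11 mm above the bench). A thin white line across the floor 95 mm either way marks off a 50 mm long bay at each end, centred 121 mm from here.
- plunger (a joint): Plunger travel: 0 up, 0.022 m fully down. A spring lifts it (2 N to start, 8 N at the bottom). By a lever it drives a pusher 2.1 times as far to -x: a full press shoves the lowest cassette right out, to about the tray's middle; on release the pusher goes back and the next cassette drops down. Pressing again would push that one out too.
- plunger_top (a point): Centre of the top of the plunger's round black cap (32 mm across), at x = 85 mm, y = 0 of the dispenser, 79 mm above the bench when up; it moves down with the plunger.
- cassette: The lowest white filter cassette in the magazine, the one that is ejected: a rigid flat disc 36 mm in diameter, 14 mm thick, about 20 g. Origin: centre of its underside, z up. In the tray its top is 20 mm above the bench, 9 mm above the lips.
- cassette_2: The second cassette, same disc, lying on the first in the magazine; it must stay in the magazine (it drops 14 mm after the press). Origin: centre of its underside.
- cassette_3: The third and topmost cassette, same disc; stays in the magazine. Origin: centre of its underside.
- bay_liner: Thin flat square of white paper, 36 x 36 mm, lying on the tray floor at the centre of the empty bay (may be at either end of the tray). Purely flat, nothing to bump into. Origin: its centre = centre of the empty bay, 6 mm above the bench.
- cup: Small white screw jar with a blue cap, 32 mm in diameter, 40 mm high, standing in the middle of the other, occupied bay. Loose. Origin: centre of its underside.
- petri_dish: Flat clear dish 68 mm in diameter, 15 mm high, loose on the bench beside the dispenser housing, on its +y side. Origin: centre of underside.
- pot: White jar with a blue cap, 44 mm in diameter, 55 mm high, loose on the bench beside the dispenser housing, on its -y side. Origin: centre of underside.
- forceps: Steel forceps 120 mm long, 6 mm high, lying on the bench in front of the tray (-x side). Origin: middle, on the bench.
- sample_bottle: White bottle 60 mm in diameter, 150 mm high, at the left of the bench. Origin: centre of underside.
- beaker: Clear beaker 90 mm in diameter, 130 mm high, at the left of the bench. Origin: centre of underside.
- scissors: Scissors with black handles, 150 mm long, lying flat at the right of the bench. Origin: near the pivot, on the bench.

How it is judged (in metres and radians):
On the way, in this order (a step that is already met when the one before it is completed fails the run):
1. the plunger is pressed fully down (value of joint plunger above 0.019 m), for 0.02 s.
2. the plunger is up again and one cassette lies outside the magazine (value of joint plunger below 0.004 m and x of cassette in the frame of dispenser below -0.036 m), for 0.1 s.
At the end, for the whole second after the job is handed in: The ejected cassette lies flat and still on the tray floor with its centre within 10.5 mm of the empty bay's centre; the plunger is up; the other two cassettes are in the magazine; the cup stands in its bay, moved less than 15 mm (horizontal distance between cassette and bay_liner below 0.0105 m and z of cassette in the frame of dispenser below 0.009 m and angle between cassette's own z axis and vertical below 0.1 rad and linear speed of cassette below 0.01 m/s and value of joint plunger below 0.004 m and horizontal distance between each of cassette_2, cassette_3 and dispenser below 0.008 m and distance of cup from where it was at the start of the episode below 0.015 m and angle between cup's own z axis and vertical below 0.15 rad); the robot touches nothing.
It fails at once if the cassette is lifted off the tray (z of cassette in the frame of dispenser above 0.016 m).
It fails at once if a second cassette is pushed out of the magazine (horizontal distance between any of cassette_2, cassette_3 and dispenser above 0.015 m).
It fails at once if the cup is knocked or moved by 20 mm (distance of cup from where it was at the start of the episode above 0.02 m or angle between cup's own z axis and vertical above 0.4 rad).
It fails at once if another thing on the bench is moved by 30 mm (distance of any of petri_dish, pot, forceps, sample_bottle, beaker, scissors from where it was at the start of the episode above 0.03 m).
It also fails if it takes over 48 s, if anything falls off the work surface, if the arm or the gripper's body presses on something with over 40 N, if the wrist force passes 120 N, or if a joint passes its speed limit or range.

### The arm

A 7-joint arm with a two-finger parallel gripper is mounted at the origin on the work surface. World frame = base frame: x ahead of the robot, y to its left, z up, the work surface at z = 0. Lengths are in mm, angles in rad, forces in N, time in s.
With the tool pointing down it reaches from about 400 to 875 mm from the base axis. Payload 19.3 kg.
Tool frame: the origin (TCP) lies at the very end of the fingers, on their centre line; the grasp point (between the pads) lies 19 mm behind it (grip_point_offset is the z of the grasp point in the tool frame, in mm); z points along the fingers, x is the direction in which the jaws open and shut, and the axes are right-handed (so a half turn about z gives the same grasp; the last joint's range is limited). The gripper opens to 85 mm and grips with 20 to 120 N. Pads are 22 mm wide; open, the fingers measure 114 mm over their backs; the gripper's body (76 mm by 85 mm) begins 54 mm behind the grasp point. The pads swing forward as they close: fully open they stand 13 mm farther back than shut.
Start: joints at [1.269, 0.521, -0.036, 1.599, 0.021, 1.021, -0.113], TCP at [143.553, -608.282, 231.291] pointing down, gripper open.
Joint ranges: [-2.91, 2.91], [-0.3, 2.13], [-1.5, 1.42], [0.17, 2.43], [-1.26, 4.41], [0.16, 1.93], [-2.52, 2.52]. Speed limits (rad/s): [1.89, 1.89, 2.39, 2.39, 3.01, 3.01, 3.01].

### API

Orientations are given as a 3x3 rotation matrix whose columns are the frame's x, y, z axes.
In Python, from workcell import movep, movel, goto_joints, open_gripper, clamp, wait, inverse_kinematics, read_state, camera, PlanningError, finish_job, grip_point_offset gives the robot as it stands. Calls block until the motion is done:
- movep(position, orientation): joint-space move of the TCP to a pose.
- movel(position, frame=None, max_speed=150, guard=None): straight line of the TCP; frame=None keeps the orientation; max_speed is the mean speed in mm/s. With guard (N) it stops when the force on the tool has changed by that much, and returns True; else False.
- goto_joints(angles): joint-space move.
- open_gripper() and clamp(): open the fingers fully, or close them until they stop; the grip force is fixed at half the most.
- wait(seconds).
- inverse_kinematics(position, orientation): joint angles nearest the present ones, or None.
- read_state(): the state.
- camera(name): name is "scene" or "side" or "wrist"; returns a dict with "image" (420x560x3 uint8, blue, green, red), "range_z" (420x560 float32, mm along the optical axis (not along the pixel's ray), 0 where there is no reading), "fx", "fy", "cx", "cy" (pixels), "dist_coeffs" ([k1, k2, p1, p2, k3] as OpenCV has them; the pictures are not rectified), "cam_to_world" (4x4, takes a point from camera to world coordinates). Camera axes: x right, y up, looking along -z (the intrinsics and any distortion apply to the point x, -y, -z); pixel columns grow to the right and rows downward; lengths in mm; the calibration is good to about 2 mm. A picture is of the moment at which its call begins.
A pose or a line that the arm cannot do raises PlanningError and nothing moves.
- finish_job(): hands the job in, once; it reports no verdict.
The state is a dict: "time": time; "qpos": joint angles; "qvel": joint speeds; "joint_efforts": joint torques, N m; "eef_pos": TCP position; "tool_rot": TCP orientation; "ft_force": force on the tool from outside, world axes, zero at the start; "torque": the same for the moment, N m; "finger_gap": finger opening in mm.
Only numpy, scipy, OpenCV 4.12 (cv2) and the standard library are available. Lean on these libraries where they do the work, as an engineer would, in place of code of your own. Each camera call takes 0.05 s, during which the arm holds its last target.

## Working session

There is one attempt and no reset: what is moved stays moved. The work goes in short steps, each a Python script; the robot and the scene stay as the last script left them, time stands still between calls to the robot, and variables do not carry over. Pictures are saved under pics/ and viewed, and the job is handed in when it is done.

```bash
mkdir -p pics; ls; cat > h.py <<'E'
import numpy as np, cv2, pickle
from workcell import *
def snap(name,tag):
    c=camera(name); cv2.imwrite(f"pics/{tag}.png",c["image"]); pickle.dump(c,open(f"{tag}.pkl","wb")); return c
def K(c): return np.array([[c["fx"],0,c["cx"]],[0,c["fy"],c["cy"]],[0,0,1.]])
def ray(c,px):
    p=cv2.undistortPoints(np.array(px,float).reshape(-1,1,2),K(c),np.array(c["dist_coeffs"],float)).reshape(-1,2)
    T=np.array(c["cam_to_world"]); d=np.c_[p[:,0],-p[:,1],-np.ones(len(p))]@T[:3,:3].T
    return T[:3,3],d
def plane(c,px,z):
    o,d=ray(c,px); return o+d*((z-o[2])/d[:,2])[:,None]
def proj(c,P):
    T=np.array(c["cam_to_world"]); q=(np.array(P,float).reshape(-1,3)-T[:3,3])@T[:3,:3]; q=q*[1,-1,-1]
    return cv2.projectPoints(q,np.zeros(3),np.zeros(3),K(c),np.array(c["dist_coeffs"],float))[0].reshape(-1,2)
E
python3 - <<'E'
from h import *
for n in ["scene","side","wrist"]:
    c=snap(n,n+"0"); print(n,c["fx"],np.round(c["cam_to_world"],2).tolist(),c["dist_coeffs"])
s=read_state(); print(s["time"],s["eef_pos"],np.round(s["tool_rot"],3),s["finger_gap"],grip_point_offset)
E
```

```text
pics
scene 403.3662093113453 [[-0.39, -0.65, 0.65, 1345.3], [0.92, -0.26, 0.29, 350.32], [-0.02, 0.71, 0.7, 914.91], [0.0, 0.0, 0.0, 1.0]] [-0.03197639  0.          0.          0.          0.        ]
side 458.6399308541172 [[0.83, 0.34, -0.43, -102.93], [-0.55, 0.53, -0.65, -1004.68], [0.01, 0.78, 0.63, 1067.18], [0.0, 0.0, 0.0, 1.0]] [-0.1532754  0.         0.         0.         0.       ]
wrist 289.20623926236755 [[0.23, 0.93, 0.27, 212.41], [-0.97, 0.22, 0.06, -592.21], [0.0, -0.28, 0.96, 373.41], [0.0, 0.0, 0.0, 1.0]] [-0.05652477  0.          0.          0.          0.        ]
0.15 [ 143.49724954 -608.05324758  230.8570047 ] [[ 0.23  -0.973 -0.   ]
 [-0.973 -0.23   0.001]
 [-0.001  0.    -1.   ]] 85.3772382226318 -18.700000000000003
```

View pics/scene0.png

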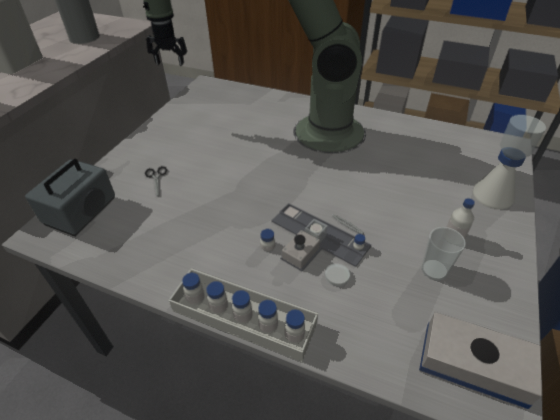

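View pics/side0.png

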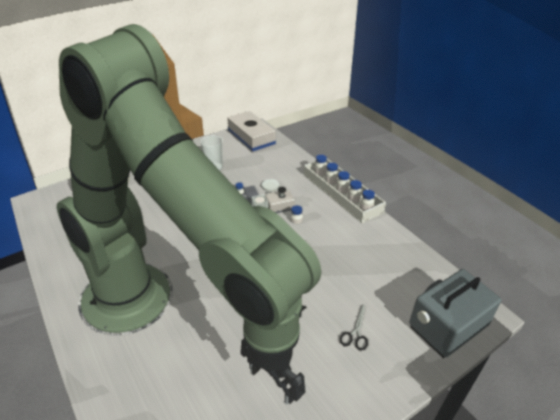

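View pics/wrist0.png

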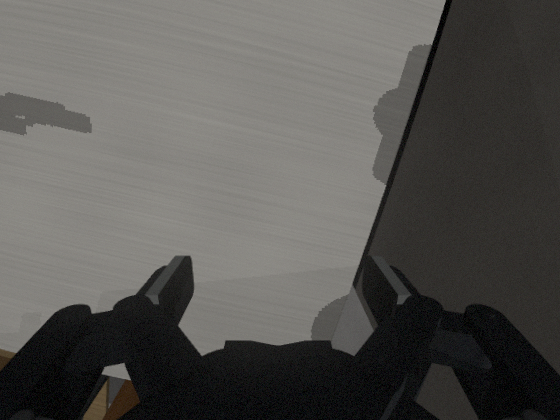

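The scene view shows the dispenser near (310,238). The liner is at the left tray end (292,213) and the cup is at the right end (360,241). I'll enlarge it and take rough positions before the wrist-camera view.

```bash
python3 - <<'E'
from h import *
c=pickle.load(open("scene0.pkl","rb"))
im=c["image"][190:300,240:390]; cv2.imwrite("pics/crop.png",cv2.resize(im,None,fx=5,fy=5,interpolation=cv2.INTER_CUBIC))
for n,p,z in [("liner",(292,213),6),("cup",(360,238),40),("plunger",(299,239),79),("outlet",(317,228),40),("pot",(267,234),55),("dish",(337,275),15)]:
    print(n,plane(c,[p],z).round(0), c["range_z"][p[1],p[0]])
E
```

```text
liner [[493.  32.   6.]] 1283.4575
cup [[546. 262.  40.]] 1147.9518
plunger [[649. 112.  79.]] 1107.2026
outlet [[556. 135.  40.]] 1178.9127
pot [[645.  14.  55.]] 1151.355
dish [[678. 236.  15.]] 1095.4841
```

View pics/crop.png

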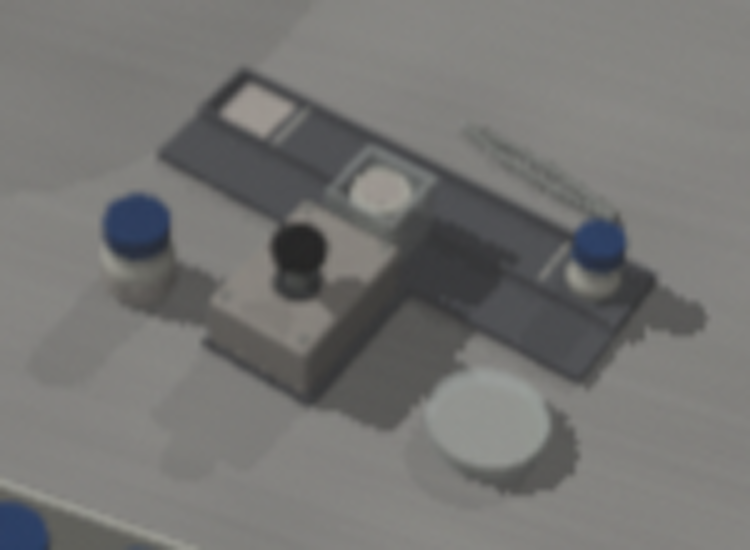

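```bash
cat >> h.py <<'E'
def tool(yaw):  # dispenser yaw -> tool x = -disp y, z down
    x=np.array([np.sin(yaw),-np.cos(yaw),0]); z=np.array([0,0,-1.]); return np.c_[x,np.cross(z,x),z]
E
python3 - <<'E'
from h import *
R=tool(np.radians(-15)); print(R.round(2))
movep([570,130,220],R); clamp(); wait(0.2)
c=snap("wrist","w1"); s=read_state(); print(s["time"],s["eef_pos"],s["qpos"],s["finger_gap"],s["ft_force"])
E
```

```text
[[-0.26 -0.97  0.  ]
 [-0.97  0.26  0.  ]
 [ 0.    0.   -1.  ]]
4.1583 [570.01011347 130.01107697 220.01181354] [ 0.05136093  0.51402052 -0.53577285  1.70202599  0.30121907  1.00852162
 -2.42247046] 0.08786166942580033 [ 0.15940033 -0.4292105  -0.02337063]
```

View pics/w1.png

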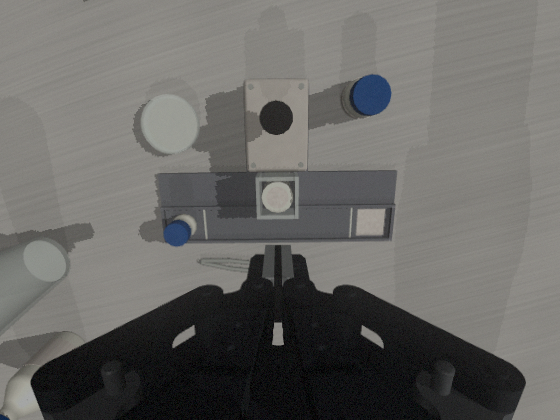

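The wrist view shows the cap at (276,118), housing x 246–308 / y 79–170, magazine at (277,197), liner at (370,222) and cup cap at (177,233). Next I'll measure these with masks.

```bash
cat > m.py <<'E'
from h import *
c=pickle.load(open("w1.pkl","rb")); im=c["image"]; g=cv2.cvtColor(im,cv2.COLOR_BGR2GRAY)
def cen(roi,lo,hi,inv=False):
    x0,x1,y0,y1=roi; s=g[y0:y1,x0:x1]; m=((s>=lo)&(s<=hi)).astype(np.uint8)
    n,l,st,ce=cv2.connectedComponentsWithStats(m); k=1+np.argmax(st[1:,4]); 
    cnt=max(cv2.findContours((l==k).astype(np.uint8),0,2)[0],key=cv2.contourArea)+np.array([x0,y0])
    return ce[k]+[x0,y0],cnt,st[k]
print(g[222,340:400],g[118,250:305])
p,cn,st=cen((354,390,205,240),140,255); print("liner",p,st, plane(c,[p],6)); print([plane(c,[q],6)[0].round(1).tolist() for q in cv2.boxPoints(cv2.minAreaRect(cn))])
p2,cn,st2=cen((255,300,95,140),0,60); print("cap",p2,st2,plane(c,[p2],79))
p3,cn3,_=cen((235,320,70,171),110,255); r=cv2.minAreaRect(cn3); B=np.array([plane(c,[q],45)[0] for q in cv2.boxPoints(r)]); print("housing",r,B.round(1).tolist(), B.mean(0))
for x,y in [(370,222),(276,118),(260,150),(277,197),(177,233),(300,220)]:
    z=c["range_z"][y,x]; print((x,y),z)
    o,d=ray(c,[(x,y)]); print((o+d[0]*z).round(1))
E
python3 m.py
```

```text
[ 87  89  92  88  91  88  88  88  90 102 143 137  89  87  91  89 113 155
 157 158 158 156 159 159 159 156 156 153 151 152 155 155 158 157 156 154
 154 153 153 154 155 154 155 148  97  66  63  64  68  50  52  86  87 100
 136 134 130 130 128 129] [103 102 103 102 102 101 104 103 105  73  45  40  42  39  38  41  45  37
  41  35  39  42  41  38  43  42  42  45  41  39  42  41  44  39  47  42
  43  41  44  44  42  41  60 141 142 142 143 142 141 144 144 142 141 142
 144]
liner [370.13233083 221.20902256] [  3   4  28  26 665] [[490.08777923  25.23739575   6.        ]]
[[511.0, 38.9, 6.0], [501.8, 4.8, 6.0], [467.5, 10.2, 6.0], [477.0, 45.3, 6.0]]
cap [275.71345708 117.37238979] [  5   6  33  34 862] [[645.38450533 110.97628906  79.        ]]
housing ((277.0, 120.0), (100.0, 84.0), 90.0) [[702.1, 138.8, 45.0], [680.0, 56.2, 45.0], [580.1, 79.3, 45.0], [604.1, 168.8, 45.0]] [641.54127803 110.78079227  45.        ]
(370, 222) 375.79666
[489.4  25.8   6.8]
(276, 118) 269.74112
[644.7 110.9  80. ]
(260, 150) 312.17844
[617.8 136.2  45.2]
(277, 197) 322.04248
[563.6 131.7  49.8]
(177, 233) 338.03143
[551.1 257.   45.9]
(300, 220) 374.82394
[515.9 113.7   6.9]
```

```bash
python3 - <<'E'
import cv2
im=cv2.imread("pics/w1.png")[60:260,140:410]; cv2.imwrite("pics/w1c.png",cv2.resize(im,None,fx=2.9,fy=2.9,interpolation=cv2.INTER_CUBIC))
E
```

```text
(no output)
```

View pics/w1c.png

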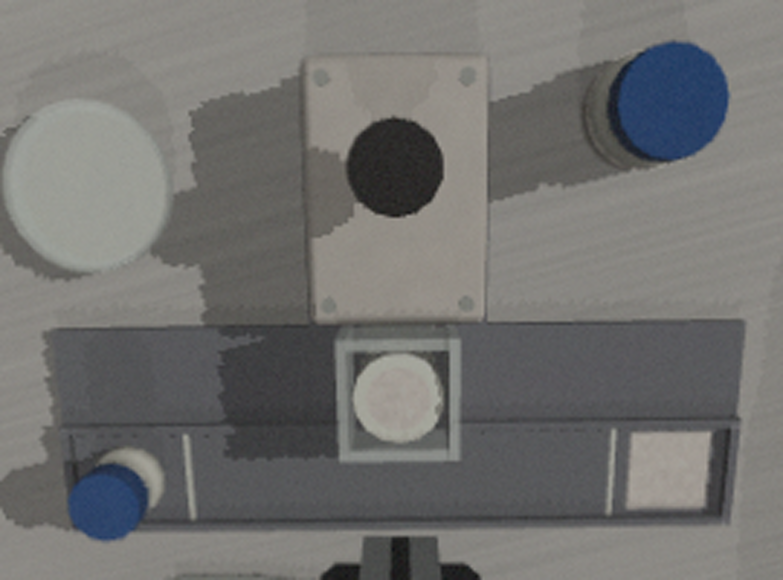

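```bash
cat >> m.py <<'E'
print("----")
L=[]
for roi in [(199,212,208,238),(345,356,208,238)]:
    q,cn,st=cen(roi,118,255); P=plane(c,[q],6)[0]; L.append(P); print(q,st,P)
d=L[0]-L[1]; print("dist",np.linalg.norm(d),"yaw",np.degrees(np.arctan2(-d[0],d[1])))
mid=(L[0]+L[1])/2; print("mid",mid)
p,cn,st=cen((354,390,205,240),140,255); li=plane(c,[p],6)[0]; cap=plane(c,[p2],79)[0]
d=L[0]-li; print("yaw2",np.degrees(np.arctan2(-d[0],d[1])),np.linalg.norm(d))
# fit rigid 2D
M=np.array([[-45,95],[-45,-95],[-45,-121],[85,0.]]); W=np.array([L[0],L[1],li,cap])[:,:2]
mc,wc=M.mean(0),W.mean(0); H=(M-mc).T@(W-wc); U,S,V=np.linalg.svd(H); Rr=V.T@U.T; t=wc-Rr@mc
print("fit yaw",np.degrees(np.arctan2(Rr[1,0],Rr[0,0])),t,"res",((M@Rr.T+t)-W).round(2).tolist())
import json; json.dump(dict(R=Rr.tolist(),t=t.tolist()),open("fit.json","w"))
P=[]; 
for x,y,z in [(-24,-23.5,52),(24,23.5,52),(125,34,45),(125,-34,45),(-66,-146,11),(-66,146,11),(85,0,79)]:
    w=Rr@[x,y]+t; P.append([*w,z])
v=im.copy()
for u in proj(c,P): cv2.circle(v,tuple(int(round(k)) for k in u),1,(0,0,255),-1)
cv2.imwrite("pics/ov.png",cv2.resize(v[60:260,140:410],None,fx=2.9,fy=2.9,interpolation=cv2.INTER_CUBIC))
E
python3 m.py | sed -n '/----/,$p'
```

```text
----
[204.77966102 222.84745763] [ 4  2  5 28 59] [543.97981673 234.76575094   6.        ]
[350.3220339  221.81355932] [ 4  0  4 29 59] [496.08196716  50.65105329   6.        ]
dist 190.24307053565303 yaw -14.582385868237889
mid [520.03089194 142.70840211   6.        ]
yaw2 -14.424188922901601 216.34806062162048
fit yaw -14.354913511644417 [563.49305973 131.6140783 ] res [[-0.53, 0.04], [0.26, 0.09], [-0.19, 0.31], [0.45, -0.44]]
```

View pics/ov.png

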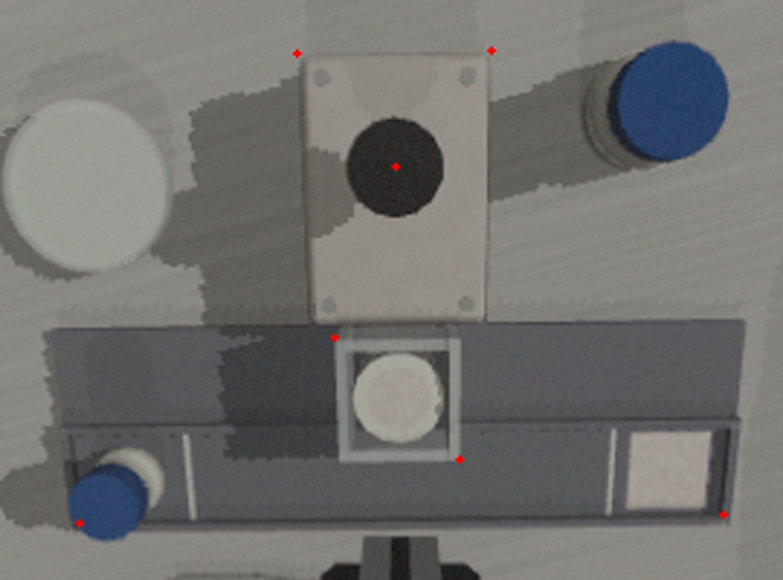

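```bash
cat >> h.py <<'E'
import json
try:
    _f=json.load(open("fit.json")); FR=np.array(_f["R"]); FT=np.array(_f["t"]); YAW=np.arctan2(FR[1,0],FR[0,0])
    def W(x,y,z): return np.array([*(FR@[x,y]+FT),z])
    def D(p): return FR.T@(np.array(p)[:2]-FT)
    TR=tool(YAW); TF=TR@np.diag([-1,-1,1])
except Exception as e: print(e)
E
python3 - <<'E'
from h import *
for n,T in [("R",TR),("F",TF)]:
  for p in [(85,0,110),(85,0,57),(85,0,130),(-45,60,120),(-45,60,12),(-45,-90,12),(-45,-60,120)]:
    q=inverse_kinematics(W(*p),T); print(n,p,None if q is None else np.round(q,2))
E
```

```text
R (85, 0, 110) [ 0.04  0.74 -0.47  1.59  0.4   0.9  -2.4 ]
R (85, 0, 57) [ 0.02  0.81 -0.44  1.62  0.44  0.81 -2.43]
R (85, 0, 130) [ 0.05  0.72 -0.48  1.58  0.39  0.94 -2.39]
R (-45, 60, 120) [-0.29  0.59 -0.24  1.83  0.2   0.75 -2.46]
R (-45, 60, 12) [-0.44  0.75 -0.04  1.88  0.05  0.51 -2.33]
R (-45, -90, 12) [ 0.    0.7  -0.31  2.05  0.47  0.46 -2.48]
R (-45, -60, 120) [ 0.08  0.54 -0.48  1.97  0.37  0.71 -2.45]
F (85, 0, 110) [ 0.43  1.07 -1.28  1.57  1.05  1.32  0.32]
F (85, 0, 57) [ 0.43  1.16 -1.28  1.59  1.15  1.3   0.28]
F (85, 0, 130) [ 0.43  1.04 -1.28  1.56  1.01  1.33  0.34]
F (-45, 60, 120) [ 0.32  0.95 -1.28  1.8   0.99  1.2   0.05]
F (-45, 60, 12) [ 0.32  1.18 -1.28  1.84  1.25  1.21 -0.08]
F (-45, -90, 12) [ 0.61  1.13 -1.28  2.02  1.26  1.14  0.05]
F (-45, -60, 120) [ 0.56  0.87 -1.28  1.95  0.95  1.11  0.19]
```

```bash
python3 - <<'E'
from h import *
movep(W(85,0,130),TR); movel(W(85,0,88),max_speed=80)
s=read_state(); print(s["time"],s["eef_pos"],W(85,0,88),s["ft_force"])
print(movel(W(85,0,61),max_speed=40,guard=25)); s=read_state(); print(s["time"],s["eef_pos"][2],s["ft_force"])
print(movel(W(85,0,54),max_speed=10,guard=14)); s=read_state(); print(s["time"],s["eef_pos"][2],s["ft_force"])
wait(0.1); s=read_state(); print(s["eef_pos"][2],s["ft_force"])
snap("scene","s2")
movel(W(85,0,90),max_speed=40); 
movel(W(60,0,200),max_speed=150); s=read_state(); print(s["time"],s["eef_pos"],s["ft_force"])
snap("wrist","w2")
E
```

```text
5.3833 [645.89612989 110.66365496  88.04844866] [645.83923709 110.5402302   88.        ] [-0.28310272  0.37388177 -0.2912032 ]
False
6.2083 60.96735883930351 [ 0.39376538 -0.05908889  6.89158477]
True
6.7167 57.05466424894409 [-2.83173427 -0.31784745 11.66352215]
57.05655523285634 [-3.50446061 -1.46090752 12.47619674]
8.75 [621.34865283 116.44702598 199.07962542] [-0.16676515  0.30160406 -0.36616039]
```

View pics/w2.png

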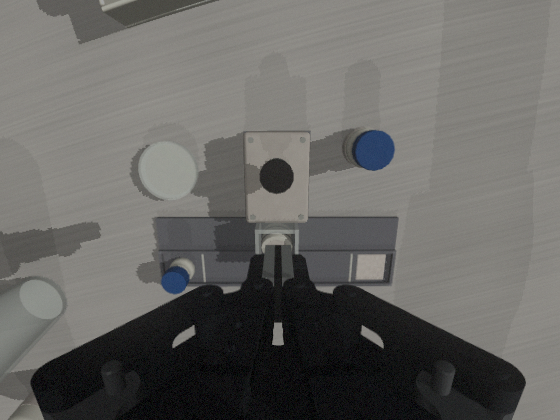

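The press reached the stop at z=57.05 mm (22 mm travel), and the cap is back up. The fingers hide the cassette in this view, so I'm moving aside to see it.

```bash
python3 - <<'E'
from h import *
movep(W(-45,56,150),TR); wait(.1)
snap("wrist","w3"); s=read_state(); print(s["time"],D(s["eef_pos"]),s["eef_pos"][2],s["qpos"][6])
E
```

```text
9.55 [-44.05870379  55.42424155] 149.91944879788306 -2.434976905121032
```

View pics/w3.png

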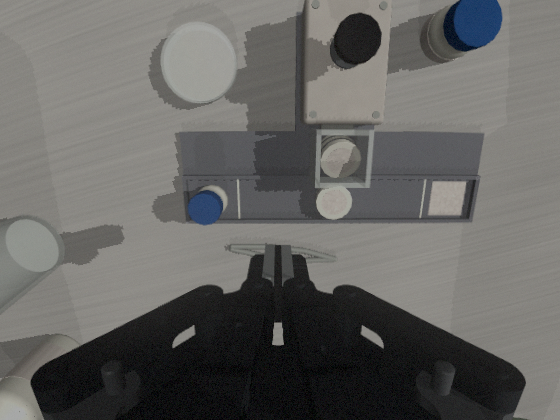

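The ejected cassette is in the tray at (335,202). The second one is in the magazine at (341,158), and the cup and liner haven't moved.

```bash
cat > m2.py <<'E'
from h import *
def blob(c,roi,lo,z):
    g=cv2.cvtColor(c["image"],cv2.COLOR_BGR2GRAY); x0,x1,y0,y1=roi
    m=(g[y0:y1,x0:x1]>=lo).astype(np.uint8); n,l,st,ce=cv2.connectedComponentsWithStats(m); k=1+np.argmax(st[1:,4])
    cn=max(cv2.findContours((l==k).astype(np.uint8),0,2)[0],key=cv2.contourArea)+np.array([x0,y0])
    (u,v),r=cv2.minEnclosingCircle(cn); Q=plane(c,cn.reshape(-1,2),z); DD=np.array([D(q) for q in Q])
    print("centroid",(ce[k]+[x0,y0]).round(1),"circle",(u,v),r,"disp",D(plane(c,[ce[k]+[x0,y0]],z)[0]).round(1),D(plane(c,[(u,v)],z)[0]).round(1),"min/max",DD.min(0).round(1),DD.max(0).round(1))
if __name__=="__main__":
    c=pickle.load(open("w3.pkl","rb")); g=cv2.cvtColor(c["image"],cv2.COLOR_BGR2GRAY)
    blob(c,(312,362,190,222),135,20); blob(c,(427,467,175,222),140,6); blob(c,(318,364,138,185),125,50)
    cv2.imwrite("pics/w3c.png",cv2.resize(c["image"][110:270,170:490],None,fx=2.5,fy=2.5,interpolation=cv2.INTER_CUBIC))
E
python3 m2.py
```

```text
centroid [333.6 203. ] circle (333.69232177734375, 201.38461303710938) 17.955488204956055 disp [-46.9   0.1] [-45.3   0.1] min/max [-62.3 -17.1] [-33.9  17.5]
centroid [446.5 197.9] circle (447.0, 198.0) 24.083288192749023 disp [ -45.2 -121.1] [ -45.3 -121.7] min/max [ -62.8 -139.1] [ -28.3 -103.3]
centroid [334.1 157. ] circle (332.5, 159.5) 25.93270492553711 disp [0.9 7.8] [-1.2  9.1] min/max [-19.4  -8.3] [16.4 21.8]
```

View pics/w3c.png

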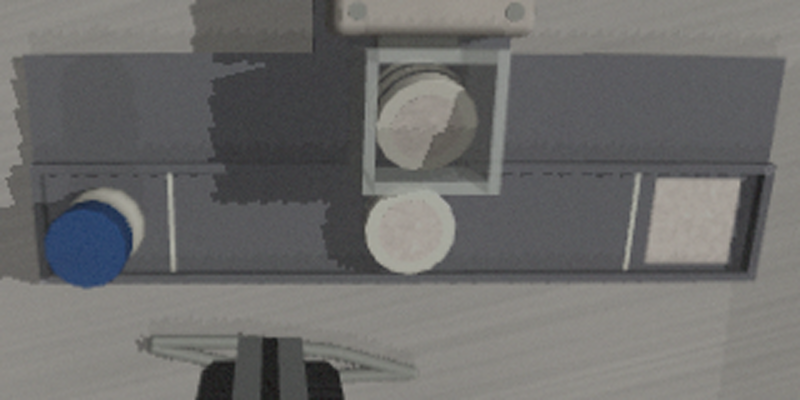

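```bash
python3 - <<'E'
from h import *
movel(W(-45,50,150),max_speed=100,frame=TR)
movel(W(-45,50,11),max_speed=70,guard=15); s=read_state(); print(s["time"],s["eef_pos"][2],s["ft_force"])
movel(W(-45,-75,10),max_speed=35,guard=15); s=read_state(); print(s["time"],D(s["eef_pos"]),s["eef_pos"][2],s["ft_force"],s["qpos"][6])
snap("wrist","w4"); snap("scene","s4")
c=pickle.load(open("s4.pkl","rb")); cv2.imwrite("pics/s4c.png",cv2.resize(c["image"][190:300,240:390],None,fx=5,fy=5,interpolation=cv2.INTER_CUBIC))
E
```

```text
11.9333 11.259990065966223 [-0.12287696 -0.1797074  -0.10884475]
15.6583 [-44.72872184 -74.67431728] 10.233323402482679 [1.52773986 3.45772338 7.00478035] -2.3190194131589226
```

View pics/w4.png

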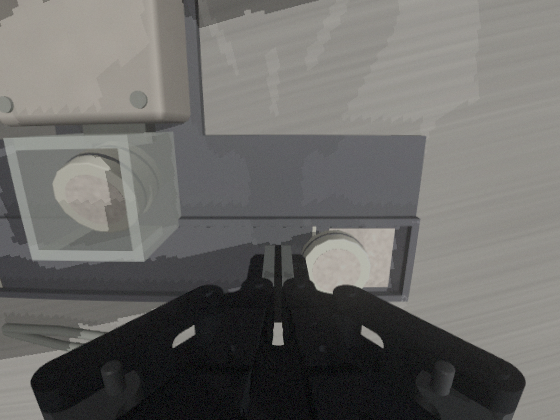

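View pics/s4c.png

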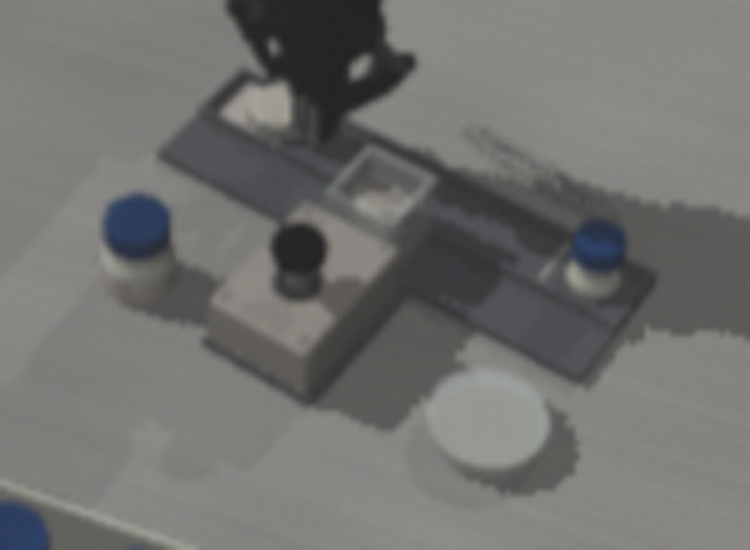

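```bash
python3 - <<'E'
from h import *
from m2 import blob
c=pickle.load(open("w4.pkl","rb"))
cv2.imwrite("pics/w4c.png",cv2.resize(c["image"][200:310,230:430],None,fx=4,fy=4,interpolation=cv2.INTER_CUBIC))
print([D(p) for p in plane(c,[(369,262),(337,233)],20)])
s=read_state(); print(s["time"],D(s["eef_pos"]),s["eef_pos"][2],s["ft_force"])
E
```

```text
[array([ -40.85100046, -121.75718626]), array([ -25.01402875, -104.3823922 ])]
15.7583 [-44.74280103 -74.68049428] 10.243290096116468 [1.11751428 3.84039855 7.60058425]
```

View pics/w4c.png

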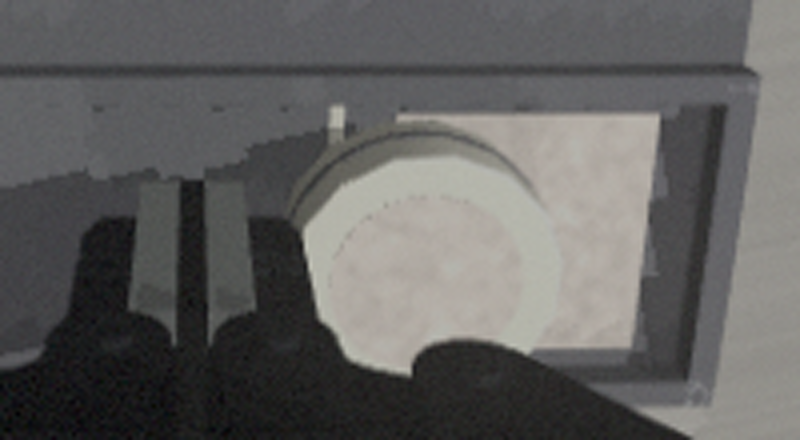

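The cassette is flat, with its far edge at about y=-121.8 and its centre at about -104. The tool feels a 7 N upward force. My guess is that the finger's sloped back wedged on the disc during the 1 mm descent. I'll back off, measure, and finish with a level push slightly higher up.

```bash
python3 - <<'E'
from h import *
from m2 import blob
movel(W(-45,-66,10.3),max_speed=40); s=read_state(); print(s["time"],s["ft_force"])
movel(W(-45,-50,70),max_speed=120); s=read_state(); print(s["time"],D(s["eef_pos"]),s["ft_force"])
c=snap("wrist","w5")
cv2.imwrite("pics/w5c.png",cv2.resize(c["image"][150:310,230:480],None,fx=3,fy=3,interpolation=cv2.INTER_CUBIC))
E
```

```text
16.1333 [ 0.24256412 -0.06151681 -0.5088289 ]
16.8 [-45.18708972 -50.4056169 ] [ 0.18588171 -0.05921451 -0.73051414]
```

View pics/w5c.png

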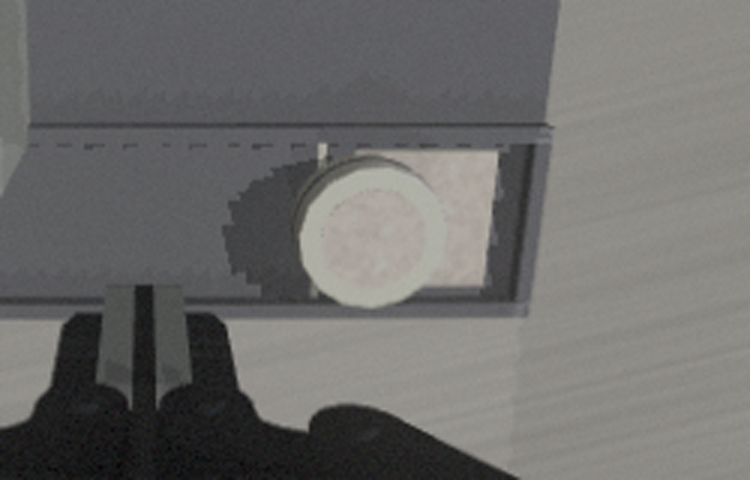

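```bash
python3 - <<'E'
from h import *
c=pickle.load(open("w5.pkl","rb"))
f=lambda x,y:(230+x/3,150+y/3)
P=plane(c,[f(373,237),f(299,237),f(447,237),f(373,165),f(373,308)],20); print([D(p).round(1).tolist() for p in P])
L=plane(c,[f(355,151),f(498,151),f(486,288)],6); print([D(p).round(1).tolist() for p in L])
r=c["range_z"]; 
for x,y in [(330,237),(415,237),(373,190),(373,280)]:
    u,v=f(x,y); o,d=ray(c,[(u,v)]); print((o+d[0]*r[int(v),int(u)])[2].round(1))
E
```

```text
[[-45.4, -105.5], [-45.3, -87.9], [-45.4, -123.2], [-27.7, -104.2], [-63.7, -106.9]]
[[-28.0, -103.3], [-28.0, -139.1], [-64.8, -140.3]]
21.1
20.2
20.6
19.9
```

```bash
python3 - <<'E'
from h import *
movel(W(-45,-66,13),max_speed=80,guard=15); s=read_state(); print(s["time"],D(s["eef_pos"]),s["eef_pos"][2])
for y in (-80,-91):
    movel(W(-45,y,13),max_speed=25,guard=15); s=read_state(); print(s["time"],D(s["eef_pos"]),s["eef_pos"][2],s["ft_force"])
movel(W(-45,-80,13),max_speed=40)
movel(W(-45,-65,70),max_speed=120); s=read_state(); print(s["time"],s["ft_force"])
c=snap("wrist","w6")
cv2.imwrite("pics/w6c.png",cv2.resize(c["image"][150:310,230:480],None,fx=3,fy=3,interpolation=cv2.INTER_CUBIC))
E
```

```text
17.7417 [-44.819602   -65.74158794] 13.273452278858795
18.45 [-44.97577183 -79.95073354] 13.028063913687767 [-0.30449532  0.77492835 -0.00735053]
19.0417 [-44.97933245 -91.05003763] 13.021932231785621 [-0.42064978 -0.12454969 -0.61662388]
20.1083 [-0.2987571   0.04398613 -1.03422961]
```

View pics/w6c.png

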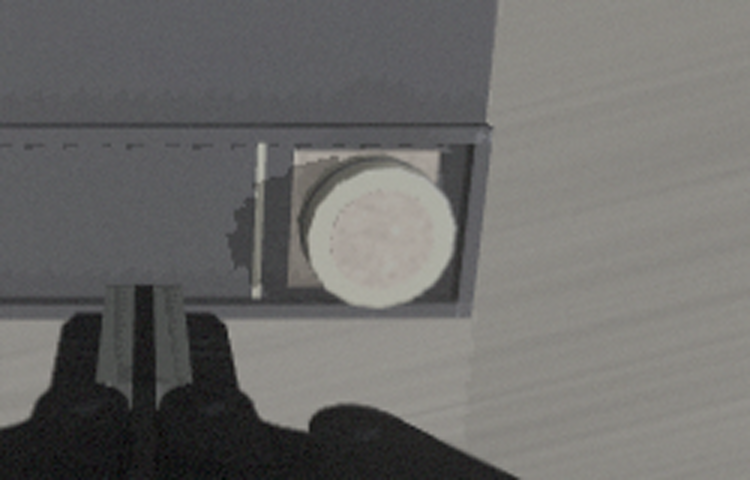

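```bash
python3 - <<'E'
from h import *
c=pickle.load(open("w6.pkl","rb"))
f=lambda x,y:(230+x/3,150+y/3)
print([D(p).round(1).tolist() for p in plane(c,[f(382,236),f(307,236),f(456,236)],20)])
print([D(p).round(1).tolist() for p in plane(c,[f(292,150),f(438,150),f(287,287)],6)])
movel(W(-20,-40,170),max_speed=200)
movep(W(-30,20,220),TR); wait(.1)
c=snap("wrist","w7"); s=read_state(); print(s["time"],s["ft_force"])
E
```

```text
[[-45.1, -122.6], [-45.0, -104.7], [-45.2, -140.4]]
[[-27.7, -102.7], [-27.7, -139.0], [-64.2, -103.2]]
21.4 [-0.64500444  0.05559145 -0.2156802 ]
```

View pics/w7.png

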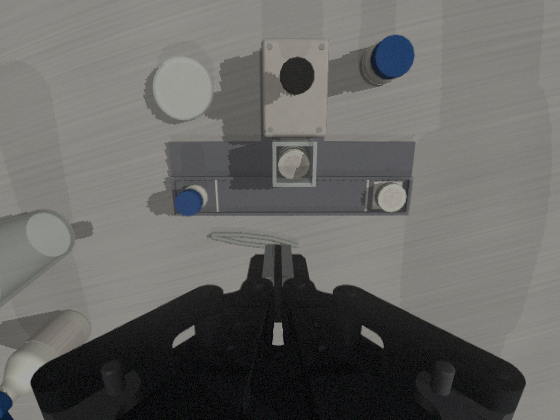

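The cassette is in the bay at (391,198), the magazine stack is at (294,162), and the cup is in place at (190,200). One last check on plunger height and cup position, then I'll hand in.

```bash
python3 - <<'E'
from h import *
c=pickle.load(open("w7.pkl","rb"))
def pt(c,u,v):
    o,d=ray(c,[(u,v)]); return (o+d[0]*c["range_z"][v,u]).round(1)
print("cap",pt(c,297,75),"cassette",pt(c,391,198),D(pt(c,391,198)))
for t in ("w1","w7"):
    k=pickle.load(open(t+".pkl","rb")); im=k["image"].astype(int); m=(im[:,:,0]-im[:,:,2]>50).astype(np.uint8); m[:,:140]=0;m[:180]=0;m[260:]=0;m[:,230:]=0
    y,x=np.nonzero(m); print(t,"cup cap",plane(k,[(x.mean(),y.mean())],40).round(1))
finish_job(); print(read_state()["time"])
E
```

```text
cap [644.9 111.1  80.3] cassette [489.2  25.5  20.7] [ -45.66491183 -121.22034551]
w1 cup cap [[548.2 261.9  40. ]]
w7 cup cap [[548.7 261.6  40. ]]
the job is handed in; nothing more can be done
the job is handed in; nothing more can be done
```

The job is handed in at about 21.4 s of robot time, within the 48 s limit. The plunger was pressed once to its stop (about 22 mm of travel) and released. The ejected cassette was then pushed along the tray with closed fingertips into the bay with the paper liner. It was never gripped or lifted.

**Last checks before hand-in:**
- **Cassette:** its centre was measured about 1.5 mm from the bay centre. It was lying flat, with its top at about 20.7 mm against 20 mm expected.
- **Plunger:** it was back up, with the cap read at 80.3 mm against 79 mm nominal.
- **Cup:** it had moved less than 1 mm between pictures.
- **Other things:** the remaining cassettes are still seen in the magazine. The dish, pot and forceps looked unmoved in the pictures; I did not measure them.
- **Robot:** the tool was clear of everything, with residual force under 1 N.

**One disagreement along the way:** during the first push the tool felt about 7 N upward. I think the finger's sloped back was wedging on the cassette. I backed off, checked it was still flat, and finished with a level push 3 mm higher, which showed almost no force.

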